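Set the sprung tweezers over the card reader and hold the marked gap

ROBOT

A 6-joint arm with a two-finger parallel gripper is mounted at the origin on the work surface. World frame = base frame: x ahead of the robot, y to its left, z up, the work surface at z = 0. Lengths are in m, angles in rad, forces in N, time in s.
With the tool pointing down it reaches from about 0.425 to 0.95 m from the base axis. Payload 3.5 kg.
Tool frame: the origin (TCP) lies between the finger pads; the fingertips stand 22 mm ahead of it and the grasp point (between the pads) lies 3 mm ahead of it (ctrl.nose_length is the z of the fingertips in the tool frame, in m); z points along the fingers, y is the line along which they close (so a half turn about z gives the same grasp; the last joint's range is limited). The gripper opens to 85 mm and grips with 20 to 120 N. Pads are 22 mm wide; open, the fingers measure 114 mm over their backs; the gripper's body (76 mm by 85 mm) begins 54 mm behind the grasp point. The pads swing forward as they close: fully open they stand 13 mm farther back than shut.
Start: joints at [-1.471, 0.286, 1.577, -0, 1.279, -0.15], TCP at [0.167, -0.654, 0.253] pointing down, gripper open.
Joint ranges: [-2.77, 2.77], [-0.9, 2.22], [0.21, 2.48], [-1.53, 4.67], [0.24, 2.81], [-2.84, 2.84]. Speed limits (rad/s): [2.79, 2.79, 3.14, 3.14, 3.14, 3.14].

INTERFACE

Orientations are given as a unit quaternion [x, y, z, w].
In Python, from plant import ctrl gives the robot as it stands. The module is installed in compiled form; this text tells all that it offers.
- The arm moves only by the tool send_rows, never from a script. Its argument "rows" is text: rows parted by semicolons, each of 7 numbers parted by spaces: the turn, a rotation vector about the tool's x, y, z in degrees, then the shift along the tool's x, y, z in mm, then the opening, from -1 (shut) to 1 (fully open). A call has 1 to 8 rows; each row is the pose to reach, as a shift and turn from the pose commanded when the call began, along the tool's axes at that moment; what a row does not reach only later rows make up. A row lasts 1/8 s, in which the tool goes at most 62.5 mm and 10.7 degrees, less where a joint would pass 70% of its speed; a pose out of reach is approached as far as the arm can. A call with a gripper value outside its range is refused whole. The fingers move at their own pace and stop on an object; "grip_force" is the grip in N (left out, the last holds). Time passes only in rows, so rows that repeat a pose let the fingers close. It gives the time, the measured TCP pose, the force, the opening and the grip force at its end, in the units of the state.
- ctrl.get_state(): the state, without advancing time (a new reading comes with each control period).
- ctrl.read_camera(name): name is "side" or "top"; returns a dict with "color" (420x560x3 uint8, red, green, blue), "fx", "fy", "cx", "cy" (pixels), "D" ([k1, k2, p1, p2, k3] as OpenCV has them; the pictures are not rectified), "extrinsics" (4x4, takes a point from world to camera coordinates). Camera axes: x right, y down, z forward; pixel columns grow to the right and rows downward; lengths in m; the calibration is good to about 2 mm. A picture is of the moment at which its call begins. There is no depth.
- ctrl.sign_off(): hands the job in; it is judged then, once.
Trained networks look in a picture, given as the dict that the camera call returned (one of the last four; its "shot" number tells which), for a name from the list of things; names that differ only in an ending like _2 or _b are one class to them, and where a whole thing is asked for, a point or a joint stands for the part that bears it (a point fixed in the world has none). Each returns a list of dicts, best first, with "p" (0 to 1); they miss things now and then, are a little off and sometimes report something else, mostly with a low value. They report only what shows in the picture. A call takes as long as a camera call. They do not tell look-alikes from the thing itself.
- ctrl.look_for(picture, target): "position" ([x, y, z] in m, in the coordinates of the camera as it stood for that picture, good to about 4 mm: the middle of the surface that is visible of it).
The state is a dict: "time": time; "qpos": joint angles; "dq": joint speeds; "joint_efforts": joint torques, N m; "eef_pos": TCP position; "tcp_rot": TCP orientation; "contact_force": force on the tool from outside, world axes, zero at the start; "wrist_torque": the same for the moment, N m; "opening": opening from 0.0 (shut) to 1.0 (fully open); "finger_force": force on a finger pad.
Only numpy, scipy, OpenCV 4.12 (cv2) and the standard library are available. Lean on these libraries where they do the work, as an engineer would, in place of code of your own. Each camera call takes 0.05 s, during which the arm holds its last target. There are 200 camera calls.

TASK

A washer's card reader needs a new window: swing the red clamp lever away from the robot to free the blue carriage, slide the carriage until its tweezers are centred over the reader with the two green lines, and lock the carriage there by swinging the lever fully back. Then squeeze the orange-gripped sprung tweezers, without pinching them nearly shut, until the tips stand above the two green lines (14 mm apart), and finish while still holding that gap steady, so that a colleague can put the window between the tips. Leave the other things on the table where they are.

Things in the scene. Friction and masses are not known exactly. Their poses are not given: they have to be found in the camera images.
- stand: fixed rail stand bolted to the table, 150 x 360 mm. Origin: underside, on the table. Its y axis runs along the rails, its x axis points to the back (away from the robot), z up; all its moving parts turn with its yaw. The carriage's highest blue surface is 60 mm above the table, the black holder reaches 119 mm, the lever ball about 138 mm
- carriage (a joint): position of the blue carriage (66 mm wide) along the stand's +y, m, 0 in the middle, -0.115 to 0.115. Free it slides with about 3 N; with the lever locked it is braked (a 20 N push only makes it creep, 3 mm/s)
- clamp_lever (a joint): angle of the clamp lever, rad: 0 = locked, at its stop, leaning 0.5 rad from vertical towards the robot (stand -x); 1.0 = free, at its other stop, leaning 0.5 rad to the back (stand +x). It swings in the stand's x-z plane, stays where it is left, brakes the carriage below about 0.27, and needs 4 to 10 N at the ball to leave or enter the locked part
- lever_ball (a point): centre of the red ball (22 mm diameter) at the lever's end, 65 mm from the hinge; a 10 mm rod leads down to the hinge
- lever_hinge (a point): hinge axis of the clamp lever (parallel to the stand's y), on the carriage, 70 mm above the table
- grip (a point): point in the black upright tweezer holder that serves as the carriage's hand grip: 22 mm wide along the stand's y, 28 mm along x, this point 14 mm below its top and 105 mm above the table; fixed to the carriage
- centre (a point): point of the carriage midway between the tweezer tips (rest position), at the tips' distance in x; its y in the frame of lines is 0 when the tweezers are centred over the green lines. 47 mm above the table
- pad_left (a point): middle of the outer face of the orange grip on the tweezers' left arm (stand +y side), 85 mm above the table, 80 mm from the arm's pivot. The grip is 32 mm long (along x) and 16 mm high; its face looks to +y. At rest the two faces are about 39 mm apart, at the marked gap about 25 mm
- pad_right (a point): the same on the right arm (stand -y side), its face looks to -y
- tip_left (a point): lower end of the left tip, a yellow pin of 4 mm diameter, on its axis, 125 mm from the arm's pivot (45 mm beyond the grip's middle, towards the robot), 55 mm above the table, 16 mm above the green lines. At rest the tip axes are 36 mm apart; they move in mirror image when squeezed evenly, 1.56 mm for each mm at the grip
- tip_right (a point): the same for the right tip
- lines (a point): point midway between the two green lines on the white plate of the grey card reader, 39 mm above the table. The lines are 3 mm wide and run along this frame's x; their centrelines are at y = +7 and -7 mm. Frame axes as the stand's. The reader (66 x 64 x 38 mm) is fixed in front of the stand
- reader_red: the other card reader, white with red lines, same size, fixed; leave alone. Origin: centre of its underside
- screwdriver: bystander: screwdriver lying behind the stand
- screw_jar: bystander: glass jar, 48 mm diameter, 60 mm high, at the stand's left end
- coin_cup: bystander: blue cup, 85 mm high, at the stand's right end
- detergent: bystander: detergent bottle, 80 mm diameter, 200 mm high, far left
- dryer_box: bystander: yellow box 90 x 160 x 70 mm on the right
- parts_tray: bystander: black divided tray 130 x 200 x 35 mm on the left
- wrench: bystander: wrench lying on the right
- tweezer_left: left arm of the sprung tweezers (stand +y side), origin on its pivot at the holder; the arm runs towards the robot and turns 0.088 rad about z from rest to the marked gap. It is sprung: about 6 N at the grip at the marked gap; the stop is at a 7 mm tip gap
- tweezer_right: right arm (stand -y side), origin on its pivot; mirror image
Mind the look-alikes: they are no part of the job. What is shaped like the part that bears lines but yellow is not meant.

How it is judged:
By the outcome, as a careful person would: the job done as asked, in the order asked, and still so for the second after the job is handed in, while the arm keeps its last pose, push and grip.
It also fails if it takes over 70 s, if anything falls off the work surface, if the arm or the gripper's body presses on something with over 40 N, if the wrist force passes 120 N, or if a joint passes its speed limit or range.

## Working session

There is one attempt and no reset: what is moved stays moved. The work goes in short steps, Python scripts to look and compute and a tool call to move; the robot and the scene stay as the last step left them, time stands still between calls to the robot, and variables do not carry over. Pictures are saved under pics/ and viewed, at most 10 in all, crops included, and the job is handed in when it is done.

Besides the shell and the picture viewer there is one more tool, called after "Request:" as name(argument=value, ...) on one line, values as JSON. send_rows: Moves the arm, as the interface text tells. Its arguments: {"type":"object","properties":{"rows":{"type":"string"},"grip_force":{"type":"number"}},"required":["rows"]}

```bash
mkdir -p pics
cat > h.py <<'E'
import numpy as np, cv2
from plant import ctrl
def cam(n):
    return ctrl.read_camera(n)
def K(p): return np.array([[p['fx'],0,p['cx']],[0,p['fy'],p['cy']],[0,0,1.]])
def c2w(p,x):
    E=np.array(p['extrinsics']); return (np.linalg.inv(E)@np.append(x,1))[:3]
def proj(p,X):
    E=np.array(p['extrinsics']); X=np.atleast_2d(X).astype(float)
    r,_=cv2.Rodrigues(E[:3,:3]); return cv2.projectPoints(X,r,E[:3,3],K(p),np.array(p['D'],float))[0][:,0]
def at_z(p,uv,z):
    E=np.array(p['extrinsics']); n=cv2.undistortPoints(np.array([[uv]],float),K(p),np.array(p['D'],float))[0,0]
    R=E[:3,:3]; o=-R.T@E[:3,3]; d=R.T@np.array([n[0],n[1],1]); return o+d*(z-o[2])/d[2]
def tri(p1,uv1,p2,uv2):
    A=[];b=[]
    for p,uv in((p1,uv1),(p2,uv2)):
        o=at_z(p,uv,0.); q=at_z(p,uv,.1); d=(q-o)/np.linalg.norm(q-o); M=np.eye(3)-np.outer(d,d); A.append(M); b.append(M@o)
    return np.linalg.lstsq(np.vstack(A),np.hstack(b),rcond=None)[0]
def save(p,f,crop=None,s=1):
    im=p['color'][:,:,::-1]
    if crop: im=im[crop[1]:crop[3],crop[0]:crop[2]]
    cv2.imwrite(f,cv2.resize(im,None,fx=s,fy=s,interpolation=cv2.INTER_CUBIC))
E
python3 - <<'E'
from h import *
for n in('top','side'):
    p=cam(n); save(p,f'pics/{n}0.png')
    E=np.array(p['extrinsics']); print(n,'cam at',np.linalg.inv(E)[:3,3].round(3),p['fx'])
    for t in('stand','lever_ball','lever_hinge','grip','pad_left','pad_right','tip_left','tip_right','lines','reader_red','centre','coin_cup','screw_jar'):
        print(t,[(round(r['p'],2),c2w(p,r['position']).round(3).tolist(),proj(p,c2w(p,r['position']))[0].round().tolist()) for r in ctrl.look_for(p,t)[:3]])
s=ctrl.get_state();print(s)
E
```

```text
top cam at [ 0.303 -0.048  1.355] 481.2661098923702
stand [(0.79, [0.589, -0.014, 0.026], [274.0, 209.0])]
lever_ball [(0.51, [0.606, -0.017, 0.124], [276.0, 195.0]), (0.32, [0.575, -0.018, 0.062], [275.0, 211.0])]
lever_hinge [(0.81, [0.575, -0.021, 0.062], [276.0, 211.0])]
grip [(0.96, [0.571, -0.024, 0.06], [277.0, 213.0]), (0.3, [0.397, -0.087, 0.04], [295.0, 279.0])]
pad_left [(0.66, [0.444, -0.03, 0.094], [275.0, 258.0])]
pad_right [(0.61, [0.444, -0.029, 0.09], [275.0, 258.0]), (0.38, [0.343, 0.39, 0.009], [124.0, 283.0])]
tip_left [(0.53, [0.574, -0.023, 0.064], [277.0, 211.0]), (0.52, [0.448, 0.005, 0.093], [262.0, 255.0])]
tip_right [(0.61, [0.448, -0.028, 0.088], [275.0, 256.0])]
lines [(0.88, [0.439, 0.195, 0.034], [194.0, 254.0]), (0.82, [0.403, 0.079, 0.039], [234.0, 271.0])]
reader_red [(0.55, [0.397, -0.086, 0.038], [294.0, 279.0])]
centre [(0.59, [0.446, -0.029, 0.09], [275.0, 257.0]), (0.57, [0.573, -0.019, 0.055], [276.0, 212.0])]
coin_cup [(0.9, [0.591, -0.288, 0.039], [372.0, 216.0]), (0.52, [0.448, -0.031, 0.092], [276.0, 256.0])]
screw_jar [(0.86, [0.632, 0.23,
[... 1132 characters left out ...]
y([-1.47098069e+00,  2.86293980e-01,  1.57672981e+00, -2.57575055e-05,
        1.27862801e+00, -1.49991508e-01]), 'dq': array([-6.51560427e-04, -4.81679044e-04,  1.08278885e-04, -1.88723314e-03,
        1.99784145e-04, -3.23833554e-05]), 'joint_efforts': array([ 1.59929332e-03, -4.05952477e+01, -2.92930323e+01, -1.13331898e-04,
        5.66011859e-04, -8.32257911e-06]), 'eef_pos': array([ 0.16689693, -0.65400736,  0.25331272]), 'tcp_rot': array([ 9.92209222e-01,  1.24582741e-01, -1.15872363e-05, -2.98689647e-05]), 'contact_force': array([ 0.36392937, -0.18028671, -0.08400791]), 'wrist_torque': array([ 0.01348865,  0.00314423, -0.01399127]), 'finger_force': 0.0, 'opening': 0.9972423157582738}
```

Run:
```python
import cv2
im=cv2.imread('pics/top0.png')[150:310,170:370]; cv2.imwrite('pics/top_c.png',cv2.resize(im,(750,600),interpolation=cv2.INTER_CUBIC))
im=cv2.imread('pics/side0.png')[150:310,180:390]; cv2.imwrite('pics/side_c.png',cv2.resize(im,(787,600),interpolation=cv2.INTER_CUBIC))
```

```text
(no output)
```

View pics/top_c.png

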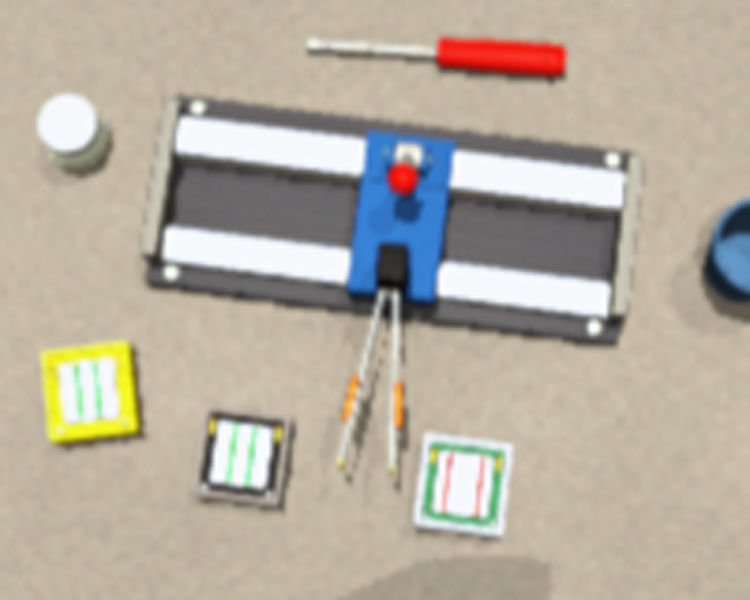

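View pics/side_c.png

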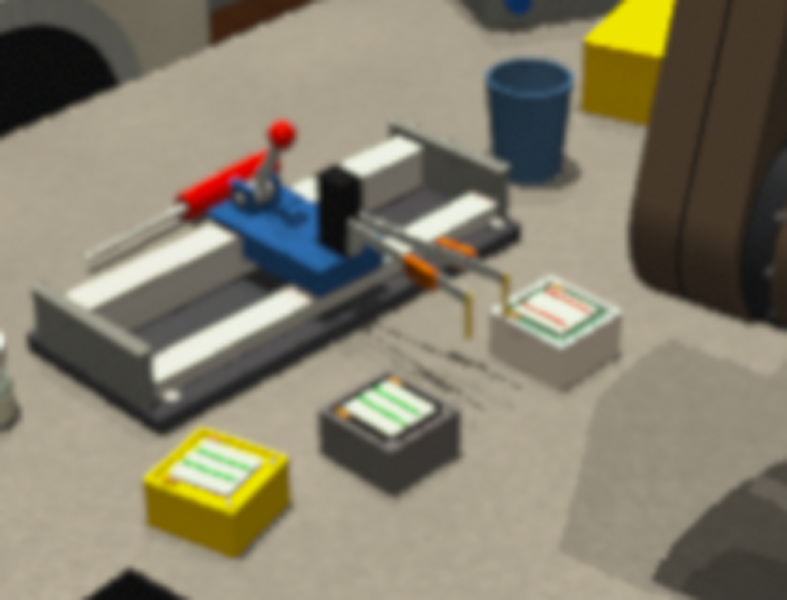

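View pics/top0.png

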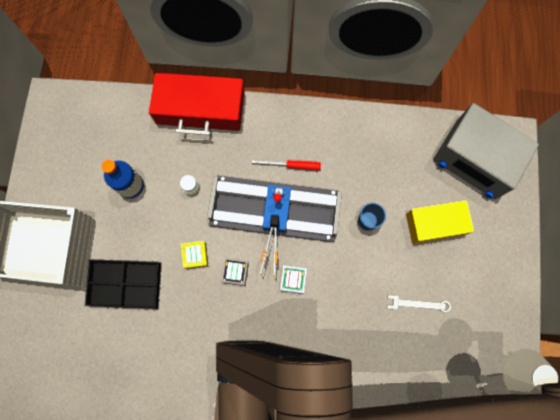

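The crops and full view show three candidate readers in the full top view: yellow (194,254), grey (235,271) and white with red lines (294,279). The grey one at (235,271) has two green lines on a white plate, so it is the target. The yellow one is the look-alike. The enlarged crops confirm this. The lever ball is at (277,197), leaning toward the robot, and the holder is at (274,221).

```bash
cat >> h.py <<'E'
def blobs(p,name,box):
    im=p['color']; h=cv2.cvtColor(im,cv2.COLOR_RGB2HSV).astype(int); H,S,V=h[...,0],h[...,1],h[...,2]
    m={'red':((H<6)|(H>174))&(S>170)&(V>110),'green':(H>40)&(H<85)&(S>60)&(V>110),'orange':(H>7)&(H<17)&(S>150)&(V>110),
       'blue':(H>100)&(H<118)&(S>140)&(V>90),'black':(V<45),'white':(S<40)&(V>190),'yellow':(H>19)&(H<32)&(S>110)&(V>100)}[name].astype(np.uint8)
    x0,y0,x1,y1=box; k=np.zeros_like(m); k[y0:y1,x0:x1]=m[y0:y1,x0:x1]
    n,l,st,c=cv2.connectedComponentsWithStats(k,connectivity=8)
    return [(c[i].round(1).tolist(),int(st[i,4])) for i in range(1,n) if st[i,4]>=3], l
E
python3 - <<'E'
from h import *
T=cam('top');S=cam('side')
for n,b in(('red',(260,180,300,210)),('green',(220,255,255,290)),('orange',(255,240,290,272)),('black',(260,205,290,230)),('yellow',(255,265,282,285))):print('T',n,blobs(T,n,b)[0])
for n,b in(('red',(245,178,262,195)),('green',(265,245,310,275)),('orange',(280,205,315,235)),('black',(258,188,282,222)),('yellow',(295,215,325,245))):print('S',n,blobs(S,n,b)[0])
# yaw from stand rails (white) in top
for b in ((214,175,340,212),(210,205,336,240)):
    bl,l=blobs(T,'white',b); print(bl)
    for i in range(1,l.max()+1):
        yx=np.argwhere(l==i)
        if len(yx)>100:
            P=np.array([at_z(T,(x,y),.05)[:2] for y,x in yx]); d=np.linalg.svd(P-P.mean(0),full_matrices=False)[2][0]; d*=np.sign(d[1]); print('yaw',np.arctan2(-d[0],d[1]),P.mean(0))
bl,l=blobs(T,'green',(220,255,255,290))
for i in range(1,l.max()+1):
    yx=np.argwhere(l==i)
    if len(yx)>8:
        P=np.array([at_z(T,(x,y),.039)[:2] for y,x in yx]); d=np.linalg.svd(P-P.mean(0),full_matrices=False)[2][0]; d*=np.sign(d[0]); print('line yaw',np.arctan2(d[1],d[0]),P.mean(0))
E
```

```text
T red [([277.0, 197.0], 42)]
T green [([231.3, 270.8], 15), ([236.4, 271.3], 16)]
T orange [([276.7, 261.2], 6)]
T black [([274.6, 224.8], 24), ([265.5, 229.0], 4)]
T yellow []
S red [([254.6, 185.1], 27), ([247.4, 192.6], 16)]
S green [([284.1, 255.6], 20), ([281.0, 258.7], 21)]
S orange [([301.8, 215.3], 21), ([291.9, 220.4], 26)]
S black [([269.8, 205.1], 168)]
S yellow [([314.4, 224.8], 5), ([304.5, 233.4], 17), ([315.3, 232.7], 3)]
[([247.0, 175.7], 3), ([214.5, 183.0], 22), ([222.3, 178.1], 9), ([250.7, 176.3], 3), ([262.0, 176.5], 4), ([278.7, 178.0], 3), ([310.0, 176.3], 3), ([313.2, 177.5], 4), ([310.0, 179.7], 3), ([241.6, 188.2], 492), ([310.6, 182.8], 5), ([278.2, 190.0], 24), ([315.8, 197.7], 511), ([218.8, 210.9], 12)]
yaw -0.045406734957884935 [0.63402884 0.08236943]
yaw -0.04972749109117619 [ 0.62518059 -0.12656795]
[([210.4, 209.1], 17), ([237.9, 217.4], 452), ([334.8, 226.6], 18), ([215.0, 222.0], 9), ([309.2, 226.6], 421), ([213.8, 232.4], 5), ([221.6, 236.0], 9), ([268.5, 237.0], 8), ([275.0, 237.7], 9), ([328.0, 236.8], 10)]
yaw -0.04320535906625855 [0.55028661 0.08385111]
yaw -0.041444524714313785 [ 0.5420476  -0.11442807]
line yaw -0.034709493164843695 [0.40277876 0.08744035]
line yaw -0.029795922885709276 [0.40264951 0.07355005]
```

Run:
```python
from h import *
T=cam('top');S=cam('side')
yaw=-.0425; R=np.array([[np.cos(yaw),np.sin(yaw)],[-np.sin(yaw),np.cos(yaw)]])
def rep(n,a,b):
    X=tri(T,a,S,b); print(n,X.round(4),'res',np.linalg.norm(proj(T,X)[0]-a).round(1),np.linalg.norm(proj(S,X)[0]-b).round(1),'stand xy',(R@X[:2]).round(4))
rep('ball',(277,197),(254.6,185.1))
rep('lineA',(231.3,270.8),(281.,258.7)); rep('lineB',(236.4,271.3),(284.1,255.6))
G=lambda q,b,n: np.array(sorted(blobs(q,n,b)[0],key=lambda r:-r[1])[0][0])
# tips, pads from view pixels: crop scale 3.75 top
c=lambda x,y:(170+x/3.75,150+y/3.75); cs=lambda x,y:(180+x/3.748,150+y/3.75)
rep('pinL low?',c(341,464),cs(470,312)); rep('pinR',c(392,470),cs(506,288))
rep('padL',c(352,399),cs(421,269)); rep('padR',c(399,404),cs(457,246))
print('holder top at z.119', at_z(T,c(392,262),.119), R@at_z(T,c(392,262),.119)[:2])
print('side holder top z.119',at_z(S,cs(341,177),.119), R@at_z(S,cs(341,177),.119)[:2])
print('tipL z .083 top',at_z(T,c(341,464),.083),'side z.055',at_z(S,cs(469,336),.055), R@at_z(S,cs(469,336),.055)[:2]); print('tipR side',at_z(S,cs(507,312),.055),R@at_z(S,cs(507,312),.055)[:2])
for x in (-.031,0,.031): pass
s=ctrl.get_state()
from scipy.spatial.transform import Rotation as Ro
print(Ro.from_quat(s['tcp_rot']).as_matrix().round(3), ctrl.nose_length)
```

```text
ball [ 0.598  -0.0209  0.1292] res 0.2 0.2 stand xy [0.5983 0.0046]
lineA [0.4027 0.0874 0.04  ] res 0.0 0.0 stand xy [0.3986 0.1044]
lineB [0.4034 0.074  0.0415] res 0.4 0.5 stand xy [0.3999 0.091 ]
pinL low? [0.3988 0.0041 0.0743] res 0.3 0.3 stand xy [0.3983 0.0211]
pinR [ 0.3979 -0.032   0.0763] res 0.2 0.2 stand xy [ 0.3989 -0.0151]
padL [0.4445 0.0005 0.0871] res 0.2 0.2 stand xy [0.444  0.0194]
padR [ 0.4429 -0.0333  0.0906] res 0.4 0.4 stand xy [ 0.444  -0.0144]
holder top at z.119 [ 0.53912901 -0.01926703  0.119     ] [0.53946079 0.00365646]
side holder top z.119 [ 0.53137979 -0.01482261  0.119     ] [0.53152973 0.00776761]
tipL z .083 top [0.39883485 0.00428943 0.083     ] side z.055 [0.39900413 0.00335642 0.055     ] [0.39850123 0.02030596]
tipR side [ 0.39906365 -0.03594253  0.055     ] [ 0.40023039 -0.01895498]
[[ 0.969  0.247  0.   ]
 [ 0.247 -0.969 -0.   ]
 [ 0.     0.    -1.   ]] 0.022
```

Request:
send_rows(rows="0 0 8 270 -259 0 -1;0 0 16.7 539 -517 0 -1;0 0 16.7 539 -517 0 -1;0 0 16.7 539 -517 0 -1;0 0 16.7 539 -517 0 -1;0 0 16.7 539 -517 0 -1;0 0 16.7 539 -517 0 -1;0 0 16.7 539 -517 0 -1")

```text
time: 2.6
eef_pos: [0.4318, -0.2277, 0.2538]
tcp_rot: [1.0, -0.021, 0.001, 0.0]
contact_force: [0.1, 0.9, -0.1]
opening: 0.001
finger_force: 0.0
```

```bash
cat >> h.py <<'E'
from scipy.spatial.transform import Rotation as Ro
YAW=-.0425
def w2s(X): c,s=np.cos(YAW),np.sin(YAW); return np.array([c*X[0]+s*X[1],-s*X[0]+c*X[1],X[2]])
def s2w(X): c,s=np.cos(YAW),np.sin(YAW); return np.array([c*X[0]-s*X[1],s*X[0]+c*X[1],X[2]])
def st():
    s=ctrl.get_state(); M=Ro.from_quat(s['tcp_rot']).as_matrix()
    print('t %.2f'%s['time'],'stand tcp',w2s(s['eef_pos']).round(4),'F',s['contact_force'].round(1),'open %.3f ff %.1f'%(s['opening'],s['finger_force']),'q',s['qpos'].round(2)); return s,M
def goto(sp):
    s,M=st(); D=np.column_stack([s2w([1,0,0]),s2w([0,-1,0]),[0,0,-1]])
    print('turn',np.degrees(Ro.from_matrix(M.T@D).as_rotvec()).round(2),'shift mm',(1e3*M.T@(s2w(np.array(sp,float))-s['eef_pos'])).round(1))
E
python3 -c "
from h import *
goto([.562,.0045,.146])"
```

```text
t 2.60 stand tcp [ 0.4411 -0.2091  0.2538] F [ 0.1  0.9 -0.1] open 0.001 ff 0.0 q [-0.69 -0.14  2.02  0.    1.25  0.92]
turn [ 0.04 -0.07  0.03] shift mm [ 120.9 -213.6  107.8]
```

Request:
send_rows(rows="0 0 0 30 -53 0 -1;0 0 0 60 -107 0 -1;0 0 0 91 -160 0 -1;0 0 0 121 -213 0 -1;0 0 0 121 -213 40 -1;0 0 0 121 -213 70 -1;0 0 0 121 -213 70 -1;0 0 0 121 -213 70 -1")

```text
time: 3.6
eef_pos: [0.5615, -0.022, 0.1848]
tcp_rot: [1.0, -0.021, 0.001, 0.0]
contact_force: [0.6, 0.1, 0.1]
opening: -0.0
finger_force: 0.0
```

Run:
```python
from h import *
goto([.562,.0045,.146])
T=cam('top');S=cam('side')
save(S,'pics/s1.png',(220,130,360,250),5)
```

```text
t 3.60 stand tcp [0.5619 0.0019 0.1848] F [0.6 0.1 0.1] open -0.000 ff 0.0 q [-0.22  0.1   1.92  0.    1.12  1.39]
turn [ 0.02 -0.12  0.03] shift mm [ 0.  -2.6 38.8]
```

View pics/s1.png

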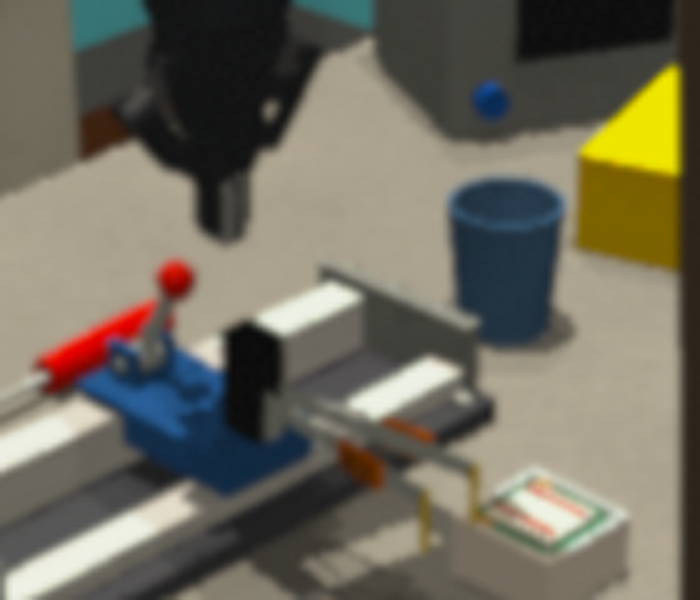

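The side picture shows the closed fingers (crop 225,240) in front of and above the red ball (crop 175,280). They are clear of the black holder (crop 255,330), so I'll descend and push.

Request:
send_rows(rows="0 0 0 0 -2 20 -1;0 0 0 0 -2 39 -1;0 0 0 0 -2 39 -1;0 0 0 8 -2 39 -1;0 0 0 16 -2 39 -1;0 0 0 24 -2 39 -1;0 0 0 32 -2 39 -1;0 0 0 40 -2 39 -1")

```text
time: 4.7
eef_pos: [0.6016, -0.0214, 0.1444]
tcp_rot: [1.0, -0.021, 0.0, 0.0]
contact_force: [-2.1, -0.0, 1.1]
opening: -0.003
finger_force: 0.8
```

```bash
python3 -c "
from h import *
goto([.637,.0045,.146])
S=cam('side');T=cam('top');print(blobs(S,'red',(235,165,262,195))[0],blobs(T,'red',(260,170,300,210))[0])"
```

```text
t 4.70 stand tcp [0.602  0.0042 0.1444] F [-2.1 -0.   1.1] open -0.003 ff 0.8 q [-0.2   0.24  1.85  0.    1.06  1.41]
turn [ 0.   -0.04  0.05] shift mm [35.  -0.3 -1.6]
[([246.4, 178.8], 5), ([251.5, 192.3], 15), ([244.4, 193.6], 8)] []
```

Request:
send_rows(rows="0 0 0 8 0 0 -1;0 0 0 16 0 0 -1;0 0 0 24 0 0 -1;0 0 0 32 0 0 -1;0 0 0 35 0 0 -1;0 0 0 37 0 0 -1;0 0 0 37 0 0 -1")

```text
time: 5.68
eef_pos: [0.6379, -0.0229, 0.1444]
tcp_rot: [1.0, -0.021, 0.0, 0.0]
contact_force: [0.0, 0.0, -1.1]
opening: 0.001
finger_force: 0.3
```

```bash
python3 -c "
from h import *
goto([.637,.0045,.146])"
```

```text
t 5.67 stand tcp [0.6383 0.0042 0.1444] F [ 0.   0.  -1.1] open 0.001 ff 0.3 q [-0.19  0.31  1.75  0.    1.08  1.42]
turn [ 0.   -0.03  0.05] shift mm [-1.3 -0.3 -1.6]
```

Request:
send_rows(rows="0 0 0 -4 0 20 -1;0 0 0 -4 0 -50 -1;0 0 0 -52 0 -56 0.3;0 0 0 -102 0 -56 0.3;0 0 0 -102 0 -56 0.3;0 0 0 -102 0 -56 0.3")

```text
time: 6.42
eef_pos: [0.5363, -0.0188, 0.2003]
tcp_rot: [1.0, -0.021, 0.001, 0.0]
contact_force: [0.5, 0.2, 0.1]
opening: 0.649
finger_force: 0.0
```

Run:
```python
from h import *
goto([.536,.004,.108])
T=cam('top');S=cam('side')
a=S['color'][130:250,220:360,::-1];b=T['color'][150:290,200:350,::-1]
cv2.imwrite('pics/c2.png',np.hstack([cv2.resize(a,(400,343),interpolation=2),cv2.resize(b,(367,343),interpolation=2)]))
```

```text
t 6.42 stand tcp [0.5366 0.0041 0.2003] F [0.5 0.2 0.1] open 0.649 ff 0.0 q [-0.22  0.03  1.97  0.    1.14  1.39]
turn [ 0.01 -0.1   0.04] shift mm [-0.8  0.  92.3]
```

View pics/c2.png

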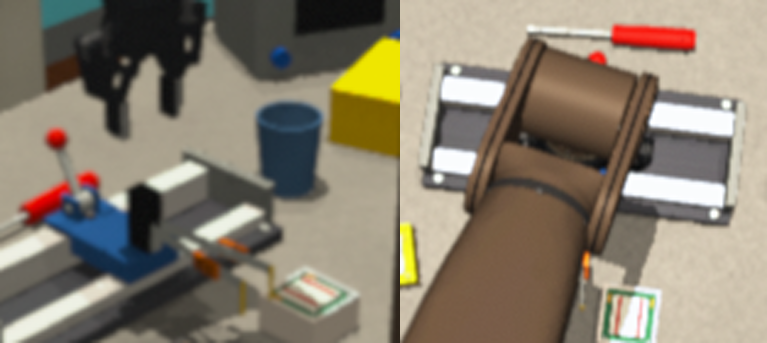

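The lever now leans to the back, with the ball at (57,137) in the left crop. The open fingers straddle above the black holder (145,210), so I'll grip it.

Request:
send_rows(rows="0 0 0 0 0 40 0.3;0 0 0 0 0 70 0.3;0 0 0 0 0 90 0.3;0 0 0 0 0 90 0.3;0 0 0 0 0 90 -1;0 0 0 0 0 90 -1;0 0 0 0 0 90 -1;0 0 0 0 0 90 -1", grip_force=25)

```text
time: 7.52
eef_pos: [0.5371, -0.0188, 0.1118]
tcp_rot: [1.0, -0.021, 0.002, 0.0]
contact_force: [1.9, -0.1, 3.6]
opening: 0.247
finger_force: 27.8
```

Run:
```python
from h import *
goto([.536,.0985,.108])
```

```text
t 7.53 stand tcp [0.5374 0.004  0.1118] F [ 1.9 -0.1  3.6] open 0.247 ff 27.8 q [-0.22  0.15  2.02  0.    0.97  1.39]
turn [ 0.02 -0.2   0.05] shift mm [ -1.3 -94.5   3.8]
```

Request:
send_rows(rows="0 0 0 0 -6 0 -1;0 0 0 0 -16 0 -1;0 0 0 0 -28 0 -1;0 0 0 0 -40 0 -1;0 0 0 0 -52 0 -1;0 0 0 0 -64 0 -1;0 0 0 0 -76 0 -1;0 0 0 0 -84 0 -1")

```text
time: 8.52
eef_pos: [0.5406, 0.0653, 0.1118]
tcp_rot: [1.0, -0.021, 0.002, 0.001]
contact_force: [1.1, -2.7, 5.5]
opening: 0.252
finger_force: 28.1
```

Request:
send_rows(rows="0 0 0 0 -6 0 -1;0 0 0 0 -10 0 -1;0 0 0 0 -10 0 -1;0 0 0 0 -10 0 -1")

```text
time: 9.02
eef_pos: [0.541, 0.0756, 0.1118]
tcp_rot: [1.0, -0.021, 0.002, 0.0]
contact_force: [1.4, 0.1, 6.2]
opening: 0.252
finger_force: 28.1
```

Run:
```python
from h import *
goto([.536,.0985,.108])
T=cam('top');S=cam('side')
a=S['color'][210:300,240:340,::-1];b=T['color'][225:300,200:290,::-1]
cv2.imwrite('pics/c3.png',np.hstack([cv2.resize(a,(400,360),interpolation=2),cv2.resize(b,(400,360),interpolation=2)]))
print(blobs(S,'orange',(240,210,320,265))[0],blobs(S,'yellow',(255,225,320,280))[0],blobs(S,'green',(265,245,310,275))[0])
```

```text
t 9.03 stand tcp [0.5373 0.0985 0.1118] F [1.4 0.1 6.2] open 0.252 ff 28.1 q [-0.05  0.17  2.    0.    0.97  1.57]
turn [-0.   -0.19  0.05] shift mm [-1.3 -0.   3.8]
[([273.0, 228.8], 5)] [([287.8, 244.1], 16), ([276.9, 247.5], 16), ([255.5, 275.0], 18)] [([290.3, 259.0], 3)]
```

View pics/c3.png

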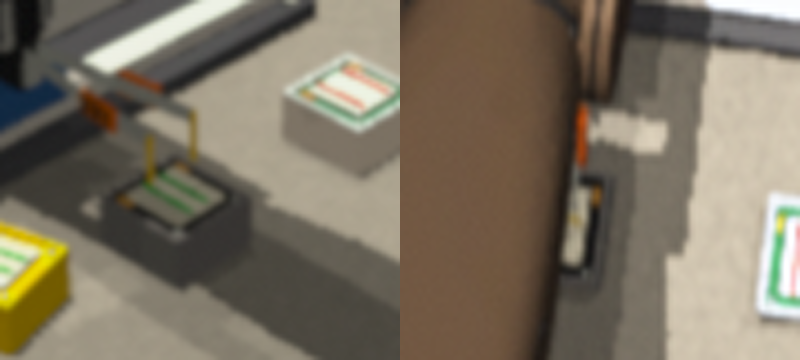

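The tweezers now stand over the grey reader, with pin tips at about (278,255) and (288,250) in the side view. The arm hides them from the top camera, so I'll release and move aside for an exact check.

Request:
send_rows(rows="0 0 0 0 0 0 0.3;0 0 0 0 0 0 0.3;0 0 0 0 0 0 0.3;0 0 0 0 0 -50 0.3;0 0 0 0 0 -100 -1;0 0 0 20 60 -100 -1;0 0 0 40 120 -100 -1;0 0 0 60 180 -100 -1")

```text
time: 10.12
eef_pos: [0.5917, -0.1064, 0.2103]
tcp_rot: [1.0, -0.021, -0.0, -0.0]
contact_force: [1.0, 0.9, 0.6]
opening: -0.001
finger_force: 0.0
```

Request:
send_rows(rows="0 0 0 0 60 0 -1;0 0 0 0 90 0 -1;0 0 0 0 90 0 -1")

```text
time: 10.5
eef_pos: [0.5873, -0.1969, 0.2096]
tcp_rot: [1.0, -0.023, -0.001, -0.0]
contact_force: [0.1, 1.2, 0.7]
opening: 0.003
finger_force: 0.0
```

Run:
```python
from h import *
st()
T=cam('top');S=cam('side')
a=S['color'][215:275,250:320,::-1];b=T['color'][215:295,200:280,::-1]
cv2.imwrite('pics/c4.png',np.hstack([cv2.resize(a,(400,343),interpolation=2),cv2.resize(b,(343,343),interpolation=2)]))
print(blobs(S,'orange',(240,210,320,265))[0],blobs(S,'yellow',(255,225,320,280))[0],blobs(S,'green',(265,245,310,275))[0])
print(blobs(T,'orange',(210,240,280,272))[0],blobs(T,'yellow',(210,255,260,290))[0],blobs(T,'green',(210,245,260,290))[0],blobs(T,'red',(220,160,300,210))[0])
for u in ((304.5,233.4),(314.4,224.8)): print('S old pin',w2s(at_z(S,u,.07)))
for r in blobs(S,'yellow',(255,225,320,280))[0]: print('S pin',w2s(at_z(S,r[0],.07)))
```

```text
t 10.50 stand tcp [ 0.5951 -0.1718  0.2096] F [0.1 1.2 0.7] open 0.003 ff 0.0 q [-0.49  0.2   1.76 -0.    1.18  1.13]
[([275.1, 229.5], 22), ([264.7, 235.5], 27)] [([287.9, 242.7], 12), ([277.1, 249.2], 12), ([255.5, 275.0], 18)] [([284.5, 255.9], 20), ([280.5, 258.4], 24)]
[([241.0, 255.0], 7)] [([243.6, 265.2], 9)] [([231.6, 268.8], 8), ([236.4, 271.4], 14), ([231.0, 275.0], 3)] [([293.2, 164.2], 96), ([245.0, 170.0], 37)]
S old pin [0.4031061  0.01788719 0.07      ]
S old pin [ 0.41273468 -0.02907789  0.07      ]
S pin [0.40335181 0.07587474 0.07      ]
S pin [0.40213729 0.1132922  0.07      ]
S pin [0.36419994 0.21668068 0.07      ]
```

View pics/c4.png

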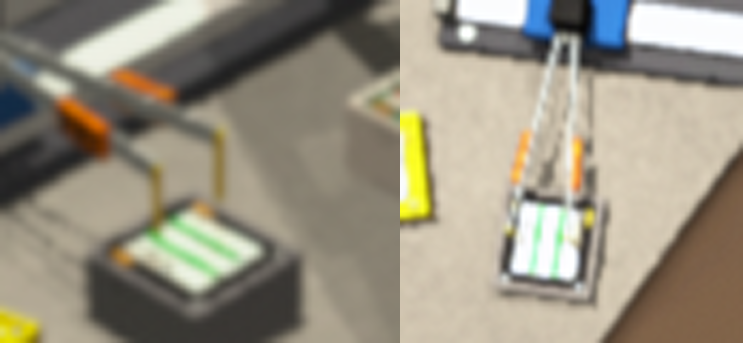

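Run:
```python
from h import *
T=cam('top');S=cam('side')
s=lambda x,y:(250+x/5.714-.4,215+y/5.714-.4); t=lambda x,y:(200+(x-400)/4.2875-.4,215+y/4.2875-.4)
for n,a,z in(('bottoms',(s(156,228),s(219,196)),.055),('tops',(s(155,168),s(219,130)),.085)):
    P=[w2s(at_z(S,u,z)) for u in a]; print('S',n,np.round(P,4).tolist(),'mid',np.mean(P,0).round(4))
g=[w2s(at_z(S,u,.039)) for u in ((284.3,255.8),(280.8,258.6))]; print('S lines',np.mean(g,0).round(4))
P=[w2s(at_z(T,u,.085)) for u in (t(509,230),t(572,238))]; print('T tops',np.round(P,4).tolist(),np.mean(P,0).round(4))
P=[w2s(at_z(T,u,.09)) for u in (t(521,157),t(577,164))]; print('T pads',np.round(P,4).tolist(),np.mean(P,0).round(4))
g=[w2s(at_z(T,u,.039)) for u in ((231.3,270.8),(236.4,271.3))]; print('T lines',np.mean(g,0).round(4))
P=w2s(tri(T,blobs(T,'red',(235,163,255,180))[0][0][0],S,(240,176))) ; print('ball?',P)
print(blobs(S,'red',(200,150,260,215))[0])
for q,nm in((T,'T'),(S,'S')):
    for k in('tip_left','tip_right','pad_left','pad_right','lines','centre','lever_ball'):
        print(nm,k,[(round(r['p'],2),w2s(c2w(q,r['position'])).round(4).tolist()) for r in ctrl.look_for(q,k)[:2]])
```

```text
S bottoms [[0.4025, 0.1139, 0.055], [0.4003, 0.079, 0.055]] mid [0.4014 0.0965 0.055 ]
S tops [[0.4022, 0.1141, 0.085], [0.4035, 0.0755, 0.085]] mid [0.4029 0.0948 0.085 ]
S lines [0.4013 0.0964 0.039 ]
T tops [[0.3998, 0.1172, 0.085], [0.4002, 0.0779, 0.085]] [0.4    0.0975 0.085 ]
T pads [[0.445, 0.116, 0.09], [0.4453, 0.081, 0.09]] [0.4452 0.0985 0.09  ]
T lines [0.3989 0.0975 0.039 ]
ball? [0.62100215 0.07194671 0.18130501]
[([212.5, 189.4], 31), ([241.1, 197.7], 162)]
T tip_left [(0.48, [0.5978, 0.4206, 0.1342])]
T tip_right [(0.56, [0.5779, 0.0967, 0.0578])]
T pad_left [(0.56, [0.4553, 0.1189, 0.0874])]
T pad_right [(0.56, [0.45, 0.0824, 0.0929])]
T lines [(0.92, [0.4015, 0.0967, 0.0357]), (0.63, [0.4277, 0.214, 0.0327])]
T centre [(0.83, [0.5777, 0.0964, 0.0561]), (0.24, [0.4479, 0.0815, 0.0895])]
T lever_ball []
S tip_left [(0.49, [0.4438, 0.1199, 0.0823])]
S tip_right [(0.68, [0.4416, 0.0878, 0.0877])]
S pad_left [(0.5, [0.4417, 0.1141, 0.0846])]
S pad_right [(0.74, [0.4522, 0.0876, 0.087])]
S lines [(0.65, [0.3839, 0.1094, 0.0323]), (0.59, [0.4185, 0.2281, 0.0305])]
S centre [(0.93, [0.541, 0.112, 0.0697])]
S lever_ball [(0.57, [0.5572, 0.0897, 0.0359]), (0.56, [0.6391, 0.1016, 0.1011])]
```

Request:
send_rows(rows="0 0 0 26 -54 0 -1;0 0 0 52 -108 0 -1;0 0 0 78 -162 0 -1;0 0 0 103 -216 0 -1;0 0 0 103 -270 0 -1;0 0 0 103 -270 30 -1;0 0 0 103 -270 64 -1;0 0 0 103 -270 64 -1")

```text
time: 12.4
eef_pos: [0.6996, 0.0709, 0.1421]
tcp_rot: [1.0, -0.021, -0.004, -0.0]
contact_force: [-0.7, 0.2, -0.1]
opening: 0.001
finger_force: 0.0
```

Run:
```python
from h import *
goto([.620,.0985,.146])
S=cam('side'); T=cam('top'); print(blobs(S,'red',(195,170,235,210))[0], w2s(tri(T,(245,170),S,(212.5,189.4))))
```

```text
t 12.40 stand tcp [0.6959 0.1006 0.1421] F [-0.7  0.2 -0.1] open 0.001 ff 0.0 q [-0.04  0.45  1.58  0.    1.12  1.57]
turn [-0.    0.46  0.06] shift mm [-76.    2.   -3.3]
[([231.8, 201.9], 35)] [0.66009728 0.09816038 0.12935302]
```

Request:
send_rows(rows="0 0 0 -8 1 -4 -1;0 0 0 -17 2 -4 -1;0 0 0 -26 2 -4 -1;0 0 0 -35 2 -4 -1;0 0 0 -44 2 -4 -1;0 0 0 -53 2 -4 -1;0 0 0 -61 2 -4 -1;0 0 0 -68 2 -4 -1")

```text
time: 13.5
eef_pos: [0.6419, 0.0708, 0.1638]
tcp_rot: [1.0, -0.021, 0.013, 0.0]
contact_force: [1.7, -0.9, 27.0]
opening: 0.002
finger_force: 10.2
```

Run:
```python
from h import *
goto([.620,.0985,.146])
```

```text
t 13.50 stand tcp [0.6383 0.098  0.1638] F [ 1.7 -0.9 27. ] open 0.002 ff 10.2 q [-0.05  0.29  1.74 -0.    1.08  1.57]
turn [ 0.02 -1.48  0.04] shift mm [-18.8  -0.5  17.3]
```

Request:
send_rows(rows="0 0 0 0 0 -20 -1;0 0 0 0 0 -50 -1;0 0 0 0 0 -50 -1")

```text
time: 13.88
eef_pos: [0.6349, 0.0715, 0.2033]
tcp_rot: [1.0, -0.021, 0.003, 0.0]
contact_force: [-0.5, 0.3, 0.0]
opening: -0.0
finger_force: 0.0
```

Run:
```python
from h import *
st()
S=cam('side');T=cam('top');print([ (k,[(round(r['p'],2),w2s(c2w(q,r['position'])).round(4).tolist()) for r in ctrl.look_for(q,'lever_ball')[:2]]) for k,q in (('T',T),('S',S))])
a=S['color'][110:270,190:350,::-1]
cv2.imwrite('pics/c5.png',cv2.resize(a,(600,600),interpolation=2))
print(blobs(S,'red',(195,170,265,210))[0])
```

```text
t 13.88 stand tcp [0.6313 0.0984 0.2033] F [-0.5  0.3  0. ] open -0.000 ff 0.0 q [-0.05  0.25  1.72  0.    1.17  1.57]
[('T', []), ('S', [(0.53, [0.5413, 0.108, 0.0716]), (0.51, [0.6156, 0.0982, 0.1144])])]
[([241.1, 197.7], 163)]
```

View pics/c5.png

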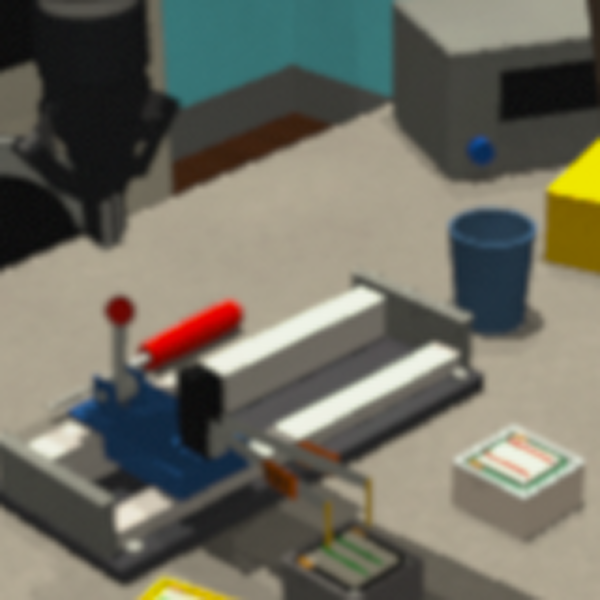

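The lever now stands about upright, with the ball at crop (120,311), which is pixel (222,193). The finger slid over the ball, so I'll come back behind it lower down.

Run:
```python
from h import *
S=cam('side')
for z in (.129,.135): print(w2s(at_z(S,(221.6,192.6),z)))
goto([.665,.0985,.133])
```

```text
[0.62840358 0.09207228 0.129     ]
[0.61933594 0.09893109 0.135     ]
t 14.12 stand tcp [0.6292 0.0983 0.1981] F [ 0.1  0.1 -0.1] open 0.000 ff 0.0 q [-0.05  0.25  1.72 -0.    1.17  1.57]
turn [-0.    0.22  0.04] shift mm [36.  -0.2 64.9]
```

Request:
send_rows(rows="0 0 0 36 0 0 -1;0 0 0 36 0 30 -1;0 0 0 36 0 66 -1;0 0 0 36 0 66 -1;0 0 0 28 0 66 -1;0 0 0 20 0 66 -1;0 0 0 14 0 66 -1;0 0 0 8 0 66 -1")

```text
time: 15.12
eef_pos: [0.6423, 0.0712, 0.1357]
tcp_rot: [1.0, -0.021, 0.002, 0.0]
contact_force: [1.5, -0.0, 0.9]
opening: 0.002
finger_force: 0.5
```

Run:
```python
from h import *
goto([.618,.0985,.133])
```

```text
t 15.12 stand tcp [0.6387 0.0984 0.1357] F [ 1.5 -0.   0.9] open 0.002 ff 0.5 q [-0.05  0.34  1.74  0.    1.06  1.57]
turn [-0.   -0.17  0.05] shift mm [-20.7  -0.1   2.6]
```

Request:
send_rows(rows="0 0 0 -4 0 2 -1;0 0 0 -8 0 2 -1;0 0 0 -12 0 2 -1;0 0 0 -16 0 2 -1")

```text
time: 15.62
eef_pos: [0.6262, 0.0717, 0.1324]
tcp_rot: [1.0, -0.021, 0.001, 0.0]
contact_force: [3.9, -0.1, -0.9]
opening: 0.003
finger_force: 1.3
```

Request:
send_rows(rows="0 0 0 -3 0 0 -1;0 0 0 -5 0 0 -1;0 0 0 -5 0 0 -1")

```text
time: 16.0
eef_pos: [0.6236, 0.0717, 0.1338]
tcp_rot: [1.0, -0.021, 0.004, 0.0]
contact_force: [8.3, -0.2, -1.0]
opening: -0.005
finger_force: 3.1
```

Run:
```python
from h import *
goto([.618,.0985,.133])
S=cam('side'); print(blobs(S,'red',(215,170,265,210))[0])
```

```text
t 16.00 stand tcp [0.62   0.0981 0.1338] F [ 8.3 -0.2 -1. ] open -0.005 ff 3.1 q [-0.05  0.3   1.79 -0.    1.04  1.57]
turn [ 0.   -0.48  0.03] shift mm [-2.  -0.4  0.8]
[([241.0, 197.7], 163)]
```

Request:
send_rows(rows="0 0 0 -3 0 0 -1;0 0 0 -5 0 0 -1;0 0 0 -5 0 0 -1")

```text
time: 16.42
eef_pos: [0.6224, 0.0716, 0.1349]
tcp_rot: [1.0, -0.021, 0.01, 0.0]
contact_force: [17.4, -1.1, -5.1]
opening: -0.001
finger_force: 7.8
```

Run:
```python
from h import *
goto([.618,.0985,.133])
```

```text
t 16.43 stand tcp [0.6188 0.098  0.1349] F [17.4 -1.1 -5.1] open -0.001 ff 7.8 q [-0.05  0.29  1.8   0.    1.03  1.57]
turn [-0.01 -1.16 -0.  ] shift mm [-0.8 -0.5  1.9]
```

Request:
send_rows(rows="0 0 0 14 0 0 -1;0 0 0 20 0 -30 -1;0 0 0 20 0 -80 -1;0 0 0 0 60 -80 -1;0 0 0 -20 120 -80 -1;0 0 0 -20 180 -80 -1;0 0 0 -20 240 -80 -1;0 0 0 -20 280 -80 -1")

```text
time: 17.42
eef_pos: [0.5829, -0.2088, 0.2116]
tcp_rot: [1.0, -0.022, -0.002, -0.001]
contact_force: [0.9, 0.4, -0.2]
opening: 0.005
finger_force: 0.0
```

Run:
```python
from h import *
st()
T=cam('top');S=cam('side')
a=S['color'][175:275,215:315,::-1];b=T['color'][165:285,195:285,::-1]
cv2.imwrite('pics/c6.png',np.hstack([cv2.resize(a,(450,450),interpolation=2),cv2.resize(b,(338,450),interpolation=2)]))
print(blobs(S,'red',(205,170,265,210))[0],blobs(T,'red',(220,155,270,210))[0],blobs(S,'yellow',(255,225,320,280))[0],blobs(S,'green',(265,245,310,275))[0],blobs(S,'orange',(240,210,320,265))[0])
```

```text
t 17.43 stand tcp [ 0.5913 -0.1838  0.2116] F [ 0.9  0.4 -0.2] open 0.005 ff 0.0 q [-0.51  0.2   1.75 -0.    1.19  1.11]
[([238.7, 197.7], 197)] [([242.0, 192.7], 42)] [([287.9, 242.7], 12), ([277.1, 249.2], 12), ([255.5, 275.0], 18)] [([284.5, 255.9], 20), ([280.4, 258.3], 23)] [([275.0, 229.5], 21), ([264.7, 235.5], 27)]
```

View pics/c6.png

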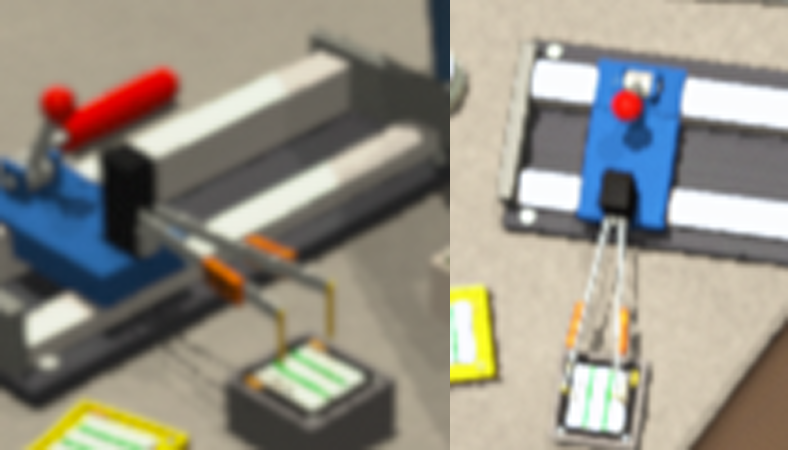

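The lever is back in the locked lean, with the ball at (242,193) in the top view. The tips are unchanged and centred over the green lines at (231,271) and (236,271). Next I'll go to the orange grips.

Request:
send_rows(rows="0 0 0 -25 -47 0 0.4;0 0 0 -50 -94 0 0.4;0 0 0 -75 -141 0 0.4;0 0 0 -100 -188 0 0.4;0 0 0 -125 -235 0 0.4;0 0 0 -147 -282 0 0.4;0 0 0 -147 -282 40 0.4;0 0 0 -147 -282 40 0.4")

```text
time: 18.52
eef_pos: [0.4456, 0.0826, 0.1691]
tcp_rot: [1.0, -0.02, -0.005, -0.0]
contact_force: [0.4, -0.3, 0.3]
opening: 0.704
finger_force: 0.0
```

Run:
```python
from h import *
goto([.444,.0982,.085])
T=cam('top');S=cam('side'); print('ball',w2s(tri(T,(242,192.7),S,(227.5,197.5))))
```

```text
t 18.52 stand tcp [0.4417 0.1014 0.1691] F [ 0.4 -0.3  0.3] open 0.704 ff 0.0 q [-0.04 -0.12  2.17  0.    1.1   1.57]
turn [-0.01  0.54  0.18] shift mm [ 3.1  3.3 84.1]
ball [0.59838322 0.09753831 0.1281205 ]
```

Request:
send_rows(rows="0 0 0 2 3 20 0.4;0 0 0 3 3 40 0.4;0 0 0 3 3 60 0.4;0 0 0 3 3 75 0.4;0 0 0 3 3 84 0.4;0 0 0 3 3 84 0.4")

```text
time: 19.38
eef_pos: [0.452, 0.0779, 0.0882]
tcp_rot: [1.0, -0.021, -0.0, -0.0]
contact_force: [-0.4, 0.2, 0.5]
opening: 0.7
finger_force: 0.0
```

Run:
```python
from h import *
goto([.444,.0982,.085])
```

```text
t 19.38 stand tcp [0.4483 0.0971 0.0882] F [-0.4  0.2  0.5] open 0.700 ff 0.0 q [-0.05  0.02  2.21  0.    0.91  1.56]
turn [-0.    0.05  0.03] shift mm [-4.3 -1.1  3.2]
```

Request:
send_rows(rows="0 0 0 -4 -1 3 0.4;0 0 0 -4 -1 3 0.1;0 0 0 -4 -1 3 0;0 0 0 -4 -1 3 -0.1;0 0 0 -4 -1 3 -0.2;0 0 0 -4 -1 3 -0.3;0 0 0 -4 -1 3 -0.35;0 0 0 -4 -1 3 -0.35", grip_force=20)

```text
time: 20.38
eef_pos: [0.4482, 0.0793, 0.0858]
tcp_rot: [1.0, -0.021, -0.0, -0.0]
contact_force: [-2.5, 0.6, 6.5]
opening: 0.331
finger_force: 4.6
```

Run:
```python
from h import *
goto([.444,.0982,.085])
S=cam('side');print(blobs(S,'yellow',(255,225,320,280))[0],blobs(S,'green',(265,245,310,275))[0],blobs(S,'orange',(240,210,320,265))[0])
```

```text
t 20.38 stand tcp [0.4444 0.0982 0.0858] F [-2.5  0.6  6.5] open 0.331 ff 4.6 q [-0.05  0.02  2.22  0.    0.9   1.56]
turn [-0.    0.03  0.05] shift mm [-0.4  0.   0.8]
[([285.6, 241.6], 8), ([279.8, 247.0], 11), ([285.5, 249.5], 6), ([255.7, 274.7], 21)] [([290.0, 258.8], 4), ([286.1, 261.5], 8)] []
```

Request:
send_rows(rows="0 0 0 0 0 -1 -0.38;0 0 0 0 0 -1 -0.42;0 0 0 0 0 -1 -0.42;0 0 0 0 0 -1 -0.42;0 0 0 0 0 -1 -0.42")

```text
time: 21.05
eef_pos: [0.4481, 0.0792, 0.0862]
tcp_rot: [1.0, -0.021, -0.0, -0.0]
contact_force: [-0.2, 0.1, -0.3]
opening: 0.292
finger_force: 5.5
```

Run:
```python
from h import *
st()
T=cam('top');S=cam('side');print(blobs(S,'yellow',(255,225,320,280))[0])
a=S['color'][220:275,255:315,::-1];b=T['color'][235:290,210:270,::-1]
cv2.imwrite('pics/c7.png',np.hstack([cv2.resize(a,(540,495),interpolation=2),cv2.resize(b[:, 10:40],(260,495),interpolation=2)]))
for z,o in((.055,0),):
  for y in (.1045,.0905): print('line px',proj(S,s2w([.4,y,.039])[None])[0].round(1),'expected tip px',proj(S,s2w([.4,y,.055])[None])[0].round(1),'top',proj(S,s2w([.4,y,.085])[None])[0].round(1))
```

```text
t 21.05 stand tcp [0.4443 0.0982 0.0862] F [-0.2  0.1 -0.3] open 0.292 ff 5.5 q [-0.05  0.01  2.22  0.    0.91  1.56]
[([284.9, 245.3], 15), ([280.8, 247.6], 13), ([255.7, 274.7], 21)]
line px [280.6 258.8] expected tip px [280.5 253.3] top [280.3 242.8]
line px [284.7 256.4] expected tip px [284.6 250.9] top [284.5 240.4]
```

View pics/c7.png

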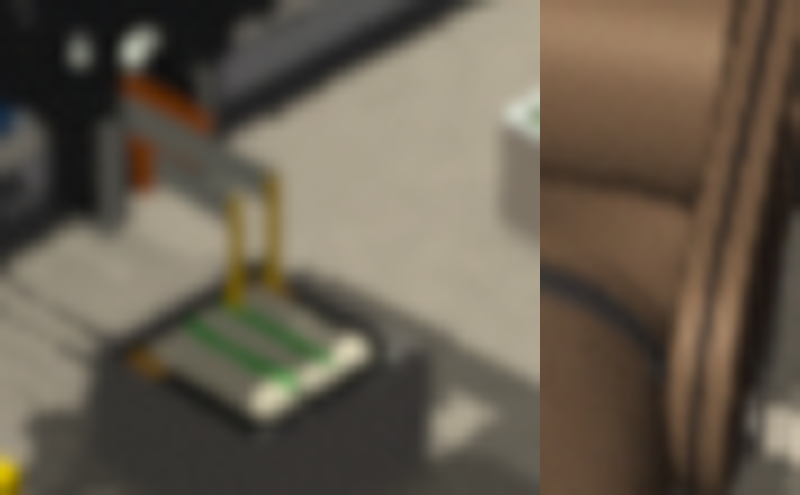

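The two yellow pins stand at side-view x = 280.7 and 284.9, where 280.5 and 284.6 are expected above the lines. That is a gap of about 14 mm, centred. The opening reads 24.8 mm at the grips, with 5.5 N and almost no side force, so I'll hand in.

```bash
python3 -c "
from h import *
st(); print(ctrl.sign_off())"
```

```text
t 21.15 stand tcp [0.4442 0.0982 0.0862] F [-1.6  0.6 -0.2] open 0.290 ff 5.5 q [-0.05  0.01  2.22  0.    0.91  1.56]
the job is handed in; nothing more can be done
None
```

I handed the job in at about 21 s: the carriage is centred over the green-lined grey reader, the lever is back at its locked stop, and the tweezers are held steady with the tips about 14 mm apart above the lines. On the first locking try the fingers slid over the lever ball (27 N reading); the second, lower try locked it.

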